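# Shut the parts box and snap its rim home

### The arm

A 6-joint arm with a two-finger parallel gripper is mounted at the origin on the work surface. World frame = base frame: x ahead of the robot, y to its left, z up, the work surface at z = 0. Lengths are in m, angles in rad, forces in N, time in s.
With the tool pointing down it reaches from about 0.4 to 0.825 m from the base axis. Payload 7 kg.
Tool frame: the origin (TCP) lies at the very end of the fingers, on their centre line; the grasp point (between the pads) lies 19 mm behind it; z points along the fingers, y is the line along which they close (so a half turn about z gives the same grasp; the last joint's range is limited). The gripper opens to 88 mm and grips with 3 to 60 N. Pads are 19 mm wide; open, the fingers measure 130 mm over their backs; the gripper's body (78 mm by 193 mm) begins 47 mm behind the grasp point.
Start: joints at [1.514, 0.359, 0.012, 0, -1.224, -0.288], TCP at [0.228, 0.635, 0.198] pointing down, gripper open.
Joint ranges: [-3.07, 3.07], [-1.43, 2.12], [-1.02, 1.25], [-3.03, 1.67], [-3.05, -0], [-3.03, 3.03]. Speed limits (rad/s): [2.39, 2.39, 3.01, 3.14, 3.14, 3.14].

### API

Orientations are given as [roll, pitch, yaw] about the fixed x, y, z axes, in that order (R = Rz(yaw) Ry(pitch) Rx(roll)).
In Python, from station import arm, vision gives the robot as it stands. The module is installed in compiled form; this text tells all that it offers.
- The arm moves only by the tool jog_arm, never from a script. Its argument "steps" is a list that holds one entry, the list of rows, each a list of 7 numbers: the closure in counts, from 0 (fully open) to 255 (shut), then the shift along the tool's x, y, z scaled (see below), then the turn, a rotation vector about the tool's x, y, z scaled (see below). In form: [[[grip, dx, dy, dz, rx, ry, rz], ...]]. A call has 1 to 8 rows; each row is the pose to reach, as a shift and turn from the pose commanded when the call began, along the tool's axes at that moment; what a row does not reach only later rows make up. The controller multiplies each number of a shift by 250 mm and each number of a turn by 45 degrees. A row lasts 1/10 s, in which the tool goes at most 50 mm and 8.59 degrees, less where a joint would pass 70% of its speed; a pose out of reach is approached as far as the arm can. A call with a number of a shift or a turn outside -1 to 1 is refused whole. A call with a gripper value outside its range is refused whole. The fingers move at their own pace and stop on an object; "newtons" is the grip in N (left out, the last holds). Time passes only in rows, so rows that repeat a pose let the fingers close. It gives the time, the measured TCP pose, the force, the opening and the grip force at its end, in the units of the state.
- arm.get_state(): the state, without advancing time (a new reading comes with each control period).
- vision.grab_frame(name): name is "side" or "top" or "wrist"; returns a dict with "color" (384x512x3 uint8, red, green, blue), "vfov" (degrees; the focal length in pixels is half the picture's height over the tangent of half this angle, whatever the lens; pixels are square), "cx", "cy" (the principal point, pixels), "k1" (the pictures are not rectified: a ray, as slopes to the right and down, at radius r is drawn at 1 + k1 r^2 times it, then the intrinsics apply), "extrinsics" (4x4, takes a point from world to camera coordinates). Camera axes: x right, y down, z forward; pixel columns grow to the right and rows downward; lengths in m; the calibration is good to about 2 mm. A picture is of the moment at which its call begins. There is no depth.
- arm.job_done(): hands the job in; it is judged then, once.
The state is a dict: "t": time; "q": joint angles; "qd": joint speeds; "joint_efforts": joint torques, N m; "eef_pos": TCP position; "ee_rot": TCP orientation; "force": force on the tool from outside, world axes, zero at the start; "moment": the same for the moment, N m; "width": finger opening in m; "gripper_force": force on a finger pad.
Only numpy, scipy, OpenCV 4.12 (cv2) and the standard library are available. Lean on these libraries where they do the work, as an engineer would, in place of code of your own. Each camera call takes 0.05 s, during which the arm holds its last target. There are 200 camera calls.

### The job

The clear parts box's flap stands ajar: push it down shut with a fingertip, then press around its rim on the front, left and right sections until each one has clicked fully home. Only push and press: do not pick up or shove the box, and leave the other things on the ledge where they are.

Things in the scene. Friction and masses are not known exactly. Their poses are not given: they have to be found in the camera images.
- parts_box: Loose clear plastic parts box with small hardware inside, about 1 kg, 130 (x) by 190 (y) by 50 mm high. Origin at the centre of its underside, z up. Its flap is hinged along the far (+x) top edge; -x is its front, +y its left side. Stands flat on the ledge.
- flap (a joint): Hinge of the flap, rad: 0 = shut, positive = front edge raised (starts at 0.15 to 0.45, limit 0.9). Hinge line: along the box's y axis at x = +65, z = 50 mm in its frame. Stiff: about 2 N down on the front edge moves it, and it stays where left. The flap is a thin clear pane, top 53 mm above the ledge when shut, with grey snap sections along its left, front and right borders.
- rim_front (a joint): Snap section of the flap's rim: raised grey bar 142 mm long (along the box's y) and 20 mm wide along the front border. Value in m: 0 = standing up, 0.008 = clicked home. Resists with about 8 N at first, easing to none at 4 mm down, then snaps through to a firm stop at 8 mm and stays; let go before 4 mm it springs back up. It moves square to the flap; shut the flap first.
- rim_left (a joint): Snap section of the flap's rim: raised grey bar 64 mm long (along the box's x) and 20 mm wide along the left (+y) border. Value in m: 0 = standing up, 0.008 = clicked home. Resists with about 8 N at first, easing to none at 4 mm down, then snaps through to a firm stop at 8 mm and stays; let go before 4 mm it springs back up. It moves square to the flap; shut the flap first.
- rim_right (a joint): Snap section of the flap's rim: raised grey bar 64 mm long (along the box's x) and 20 mm wide along the right (-y) border. Value in m: 0 = standing up, 0.008 = clicked home. Resists with about 8 N at first, easing to none at 4 mm down, then snaps through to a firm stop at 8 mm and stays; let go before 4 mm it springs back up. It moves square to the flap; shut the flap first.
- rim_front_top (a point): Centre of the top face of the front section (moves with flap and section); z axis is the flap's upward normal. With the flap shut it is 65 mm above the ledge unclicked, 57 mm clicked, at x = -58 mm, y = +0 mm in the parts box's frame.
- rim_left_top (a point): Centre of the top face of the left section (moves with flap and section); z axis is the flap's upward normal. With the flap shut it is 65 mm above the ledge unclicked, 57 mm clicked, at x = -2 mm, y = +88 mm in the parts box's frame.
- rim_right_top (a point): Centre of the top face of the right section (moves with flap and section); z axis is the flap's upward normal. With the flap shut it is 65 mm above the ledge unclicked, 57 mm clicked, at x = -2 mm, y = -88 mm in the parts box's frame.
- clamp: Bystander: small steel C-clamp lying flat, about 85 by 65 by 14 mm, origin under its centre.
- capacitor: Bystander: grey radio tuning capacitor with a short brass shaft, about 65 by 40 by 36 mm high, origin under its centre.
- screwdriver: Bystander: brown wooden-handled screwdriver lying in front of the box, about 0.2 m long, origin under its middle.
- insulator: Bystander: white ceramic insulator, 40 mm across, 42 mm high, origin under its centre.
- tin: Bystander: small can, 54 mm across, 60 mm high, origin under its centre.
Not all that is in view belongs to the job. Of the things shaped like the parts_box, the clear one is meant.

How it is judged:
On the way, in this order (a step that is already met when the one before it is completed fails the run):
1. the flap is pushed down shut (value of joint flap below 0.03 rad), for 0.1 s.
2. all three sections have clicked home (value of joint each of rim_front, rim_left, rim_right above 0.0065 m), for 0.2 s.
At the end, for the whole second after the job is handed in: Flap shut (within 0.03 rad), each of the three sections more than 6.5 of its 8 mm down, the box at rest, upright on the ledge and within 30 mm of where it stood (all of step 2 and value of joint flap below 0.03 rad and height (world z) of parts_box below 0.006 m and angle between parts_box's own z axis and vertical below 0.05 rad and distance of parts_box from where it was at the start of the episode below 0.03 m and linear speed of parts_box below 0.02 m/s); the robot touches nothing.
It fails at once if the parts box is lifted or carried (over 12 mm up) (height (world z) of parts_box above 0.012 m).
It fails at once if the parts box is shoved over 30 mm (distance of parts_box from where it was at the start of the episode above 0.03 m).
It fails at once if another thing on the ledge is moved over 20 mm (distance of any of clamp, capacitor, screwdriver, insulator, tin from where it was at the start of the episode above 0.02 m).
It also fails if it takes over 42 s, if anything falls off the work surface, if the arm or the gripper's body presses on something with over 40 N, if the wrist force passes 120 N, or if a joint passes its speed limit or range.

## Working session

There is one attempt and no reset: what is moved stays moved. The work goes in short steps, Python scripts to look and compute and a tool call to move; the robot and the scene stay as the last step left them, time stands still between calls to the robot, and variables do not carry over. Pictures are saved under pics/ and viewed, at most 10 in all, crops included, and the job is handed in when it is done.

Besides the shell and the picture viewer there is one more tool, called as a command line: name --argument value ..., lists and objects as JSON in quotes. jog_arm: Moves the arm, as the interface text tells. Its arguments: {"type":"object","properties":{"steps":{"type":"array","items":{"type":"array","items":{"type":"array","items":{"type":"number"}}}},"newtons":{"type":"number"}},"required":["steps"]}

```bash
mkdir -p pics; cat > h.py <<'E'
import numpy as np, cv2
from station import arm, vision
def grab(n,save=None):
    f=vision.grab_frame(n)
    if save: cv2.imwrite('pics/'+save,f['color'][:,:,::-1])
    return f
def K(f):
    h=f['color'].shape[0]; F=h/2/np.tan(np.radians(f['vfov'])/2)
    return np.array([[F,0,f['cx']],[0,F,f['cy']],[0,0,1.]]),np.array([f['k1'],0,0,0.])
def ray(f,uv):
    k,d=K(f); p=cv2.undistortPoints(np.array([[uv]],float),k,d)[0,0]
    E=np.array(f['extrinsics']); R,t=E[:3,:3],E[:3,3]
    return -R.T@t, R.T@np.array([p[0],p[1],1])
def onz(f,uv,z):
    o,d=ray(f,uv); return o+d*(z-o[2])/d[2]
def proj(f,P):
    k,d=K(f); E=np.array(f['extrinsics'])
    return cv2.projectPoints(np.array(P,float).reshape(-1,1,3),cv2.Rodrigues(E[:3,:3])[0],E[:3,3],k,d)[0][:,0]
def two(f,a,g,b):
    o,d=ray(f,a);p,e=ray(g,b)
    s=np.linalg.lstsq(np.c_[d,-e],p-o,rcond=None)[0]
    A=o+d*s[0];B=p+e*s[1]; return (A+B)/2,np.linalg.norm(A-B)
E
python3 - <<'E'
from h import *
a=grab('top','top.png');b=grab('side','side.png');
im=np.hstack([a['color'],b['color']])[:,:,::-1]
cv2.imwrite('pics/both.png',cv2.resize(im,(800,300)))
for f in(a,b): print(f['vfov'],f['k1'],ray(f,(256,192)))
print(arm.get_state())
E
```

```text
50.179703140215054 0.03335577358793662 (array([0.32164725, 0.02612988, 1.41669996]), array([ 0.15370979, -0.01810294, -0.98821813]))
57.66419426536415 -0.06724727500462545 (array([ 0.11536957, -0.50818991,  0.72697049]), array([ 0.46887738,  0.56033792, -0.68295724]))
{'t': 0.1, 'q': array([ 1.51411263e+00,  3.59291154e-01,  1.11730809e-02, -3.00822586e-04,
       -1.22408176e+00, -2.88121338e-01]), 'qd': array([-0.00042417, -0.00102687,  0.00156624, -0.00044536, -0.00051737,
       -0.00052263]), 'joint_efforts': array([-1.04053699e-03, -5.84167492e+01,  2.93753350e+01,  7.01580226e+00,
        1.02075341e-02, -5.02910098e-05]), 'eef_pos': array([0.2280164 , 0.63483149, 0.19684322]), 'ee_rot': array([ 3.14016663e+00, -1.27690999e-04, -3.44907365e-01]), 'force': array([-0.43799773,  0.48787955, -1.23512577]), 'moment': array([-0.05870895,  0.00302536, -0.0159861 ]), 'gripper_force': 0.0, 'width': 0.08773410621595734}
```

View pics/top.png

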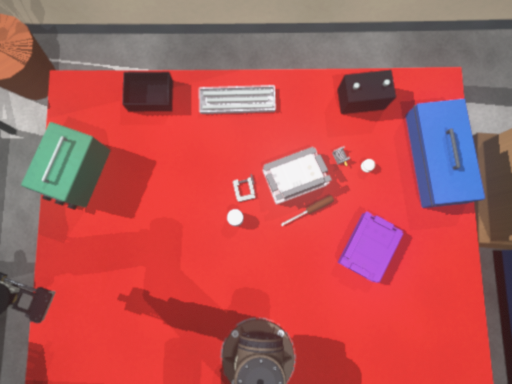

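View pics/side.png

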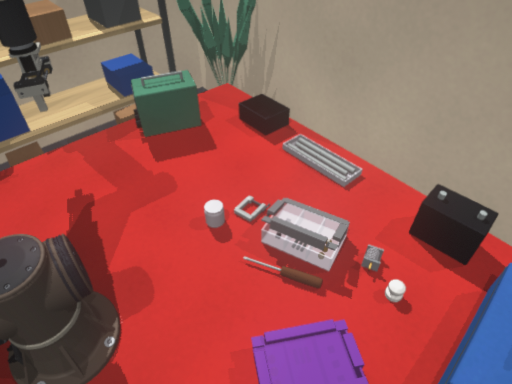

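Candidates: the clear box at top (297,175) / side (305,232), the purple box at top (372,247), and the grey slotted tray at top (237,99). The description picks the clear box, which has the screwdriver in front of it. I'll check it in a crop.

```bash
python3 - <<'E'
from h import *
a=cv2.imread('pics/top.png')[135:215,250:350];b=cv2.imread('pics/side.png')[190:275,250:360]
cv2.imwrite('pics/crop.png',np.hstack([cv2.resize(a,(400,320),interpolation=cv2.INTER_CUBIC),cv2.resize(b,(400,320),interpolation=cv2.INTER_CUBIC)]))
E
```

```text
(no output)
```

View pics/crop.png

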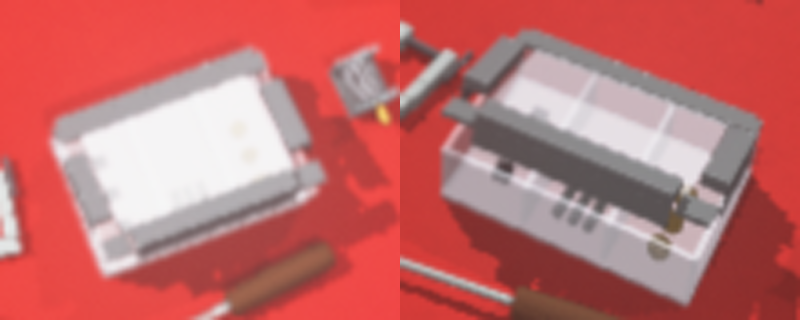

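The clear box with its raised flap shows in both views: the front bar is lifted, and the front box corners are at side (261,241) and (330,270) on the ledge.

```bash
python3 - <<'E'
from h import *
t=grab('top');s=grab('side')
L=onz(s,(261,241.3),0);R=onz(s,(329.8,270.5),0)
Lt=onz(s,(261.8,229.8),.05);Rt=onz(s,(332.5,258.5),.05)
TL=onz(t,(276,203.7),.05); B=[onz(t,(313.7,147.5),.055),onz(t,(263.7,166.3),.055)]
print(L,R,np.linalg.norm(L-R));print(Lt,Rt,np.linalg.norm(Lt-Rt));print(TL,B,np.linalg.norm(B[0]-B[1]))
for l,r in((L,R),(Lt,Rt)):
    d=(l-r)[:2]; yaw=np.arctan2(-d[0],d[1]); ex=np.array([np.cos(yaw),np.sin(yaw)]); c=(l+r)[:2]/2+.065*ex
    print(yaw,c)
d=(B[1]-B[0])[:2];print(np.arctan2(-d[0],d[1]))
# front bar outer top edge ends in both views
def c(x,y): return (250+(x-400)/3.636,190+y/3.765)
def tc(x,y): return (250+x/4,135+y/4)
print(two(t,tc(137,240),s,c(475,103)),two(t,tc(300,180),s,c(683,180)))
E
```

```text
[ 0.50080193 -0.06647925  0.        ] [ 0.56944687 -0.24601083  0.        ] 0.1922074761164681
[ 0.50024618 -0.06995479  0.05      ] [ 0.56859894 -0.24585748  0.05      ] 0.1887163372419585
[ 0.49400381 -0.06559721  0.05      ] [array([ 0.68579731, -0.19738597,  0.055     ]), array([ 0.62153993, -0.02584753,  0.055     ])] 0.18317873259885153
0.36520392330219537 [ 0.59583771 -0.13303096]
0.37062538421569363 [ 0.59500912 -0.13436324]
0.35841523834184036
(array([ 0.51425486, -0.08844535,  0.10238997]), np.float64(0.003089921671153292)) (array([ 0.56410733, -0.22269444,  0.10817447]), np.float64(0.0031548896458474117))
```

Box centre is (0.5955, -0.1335) with yaw 0.365, and the measured front width of 189–192 mm matches the given 190. Flap angle is about 0.3 rad. Moving in with the fingers closed.

jog_arm --steps '[[[255,0.75,0.85,0,0,0,0],[255,0.75,0.85,0,0,0,0],[255,0.75,0.85,0,0,0,0],[255,0.75,0.85,0,0,0,0],[255,0.75,0.85,0,0,0,0],[255,0.75,0.85,0,0,0,0],[255,0.75,0.85,0,0,0,0]]]' --newtons 20

```text
t: 0.9
eef_pos: [0.3335, 0.3683, 0.1981]
ee_rot: [-3.141, 0.0, -0.348]
force: [0.7, 1.2, 0.6]
width: 0.0372
gripper_force: 0.0
```

jog_arm --steps '[[[255,0.75,0.85,0,0,0,0],[255,0.75,0.85,0,0,0,0],[255,0.75,0.85,0,0,0,0],[255,0.75,0.85,0,0,0,0],[255,0.75,0.85,0,0,0,0],[255,0.75,0.85,0,0,0,0],[255,0.75,0.85,0,0,0,0]]]'

```text
t: 1.6
eef_pos: [0.4382, 0.1058, 0.1976]
ee_rot: [3.141, -0.0, -0.349]
force: [-0.3, 0.3, -0.5]
width: 0.0002
gripper_force: 0.0
```

jog_arm --steps '[[[255,0.75,0.84,0,0,0,-0.9],[255,0.75,0.84,0,0,0,-0.9],[255,0.75,0.84,0,0,0,-0.9],[255,0.75,0.84,0,0,0,-0.9],[255,0.75,0.84,0,0,0,-0.9],[255,0.75,0.84,0,0,0,-0.9],[255,0.75,0.84,0,0,0,-0.9],[255,0.75,0.84,0,0,0,-0.9]]]'

```text
t: 2.4
eef_pos: [0.5439, -0.1543, 0.1967]
ee_rot: [-3.141, 0.001, 0.359]
force: [-2.0, 0.6, -0.2]
width: 0.0004
gripper_force: 0.0
```

```bash
python3 - <<'E'
from h import *
w=grab('wrist');s=grab('side');im=[]
yaw=.365;c=np.array([.5955,-.1335]);R=np.array([[np.cos(yaw),-np.sin(yaw)],[np.sin(yaw),np.cos(yaw)]])
def P(x,y,z): return [*(c+R@[x,y]),z]
pts=[P(-.065,.095,.05),P(-.065,-.095,.05),P(.065,.095,.05),P(.065,-.095,.05),P(-.065,.095,0),P(-.065,-.095,0)]
for f in(w,s):
    i=f['color'][:,:,::-1].copy()
    for u in proj(f,pts): cv2.circle(i,tuple(map(int,np.clip(u,-999,999))),2,(0,255,0),-1)
    im.append(i)
im[1]=cv2.resize(im[1][120:300,200:400],(426,384))
im[0]=im[0][:, 70:444]
cv2.imwrite('pics/w.png',np.hstack(im))
E
```

```text
(no output)
```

View pics/w.png

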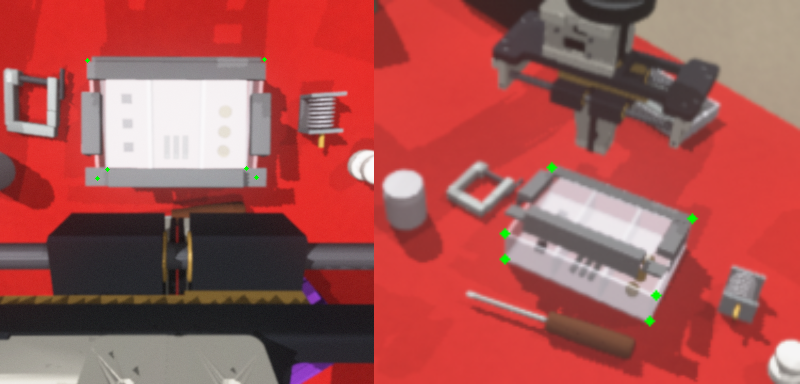

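The projected corners (green) sit on the box edges in both views, so the fit is good. The tool is 56 mm in front of the box centre, over the front bar, and I'll descend slowly.

jog_arm --steps '[[[255,0,0,0.16,0,0,0],[255,0,0,0.32,0,0,0],[255,0,0,0.36,0,0,0],[255,0,0,0.39,0,0,0],[255,0,0,0.42,0,0,0],[255,0,0,0.45,0,0,0],[255,0,0,0.48,0,0,0],[255,0,0,0.5,0,0,0]]]'

```text
t: 3.3
eef_pos: [0.5431, -0.1525, 0.0725]
ee_rot: [3.141, -0.0, 0.362]
force: [-0.1, -0.4, 0.6]
width: 0.0004
gripper_force: 0.0
```

jog_arm --steps '[[[255,0,0,0.02,0,0,0],[255,0,0,0.025,0,0,0],[255,0,0,0.03,0,0,0],[255,0,0,0.03,0,0,0]]]'

```text
t: 3.7
eef_pos: [0.5428, -0.1526, 0.0652]
ee_rot: [3.142, 0.0, 0.362]
force: [-0.2, -0.5, 0.7]
width: 0.0004
gripper_force: 0.4
```

jog_arm --steps '[[[255,0,0,0.008,0,0,0],[255,0,0,0.012,0,0,0],[255,0,0,0.016,0,0,0],[255,0,0,0.016,0,0,0]]]'

```text
t: 4.1
eef_pos: [0.5429, -0.1525, 0.0611]
ee_rot: [-3.142, 0.0, 0.362]
force: [-1.8, -0.6, 1.4]
width: 0.0006
gripper_force: 0.7
```

```bash
python3 - <<'E'
from h import *
s=grab('side')
cv2.imwrite('pics/s2.png',cv2.resize(s['color'][150:290,220:390,::-1],(728,600),interpolation=cv2.INTER_CUBIC));print(arm.get_state()['force'],arm.get_state()['eef_pos'])
E
```

```text
[-0.52392024 -0.39729545  1.66950635] [ 0.54301294 -0.15246798  0.06109779]
```

View pics/s2.png

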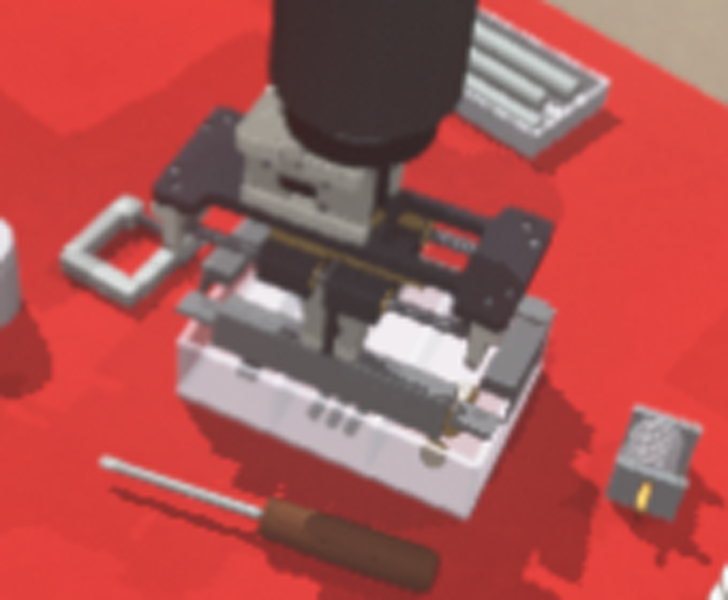

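The tip appears to be at the front bar, but I can't tell from this view whether the flap is shut. I'll overlay the expected shut positions to check.

```bash
python3 - <<'E'
from h import *
yaw=.365;c=np.array([.5955,-.1335]);R=np.array([[np.cos(yaw),-np.sin(yaw)],[np.sin(yaw),np.cos(yaw)]])
s=grab('side')
i=cv2.resize(s['color'][190:280,250:350,::-1],(666,600),interpolation=cv2.INTER_CUBIC)
def L(p,col):
    q=[]
    for x,y,z in p: q.append((proj(s,[*(c+R@[x,y]),z])[0]-[250,190]+.5)*6.66)
    cv2.polylines(i,[np.int32(q)],True,col,1)
for z,col in((.065,(0,255,0)),(.061,(0,255,255))):
    L([(-.068,.071,z),(-.068,-.071,z),(-.048,-.071,z),(-.048,.071,z)],col)
    L([(-.034,.098,z),(-.034,.078,z),(.03,.078,z),(.03,.098,z)],col)
th=.1
def fl(x,y,z): d=x-.065; h=z-.05; return (.065+d*np.cos(th)+h*np.sin(th),y,.05-d*np.sin(th)+h*np.cos(th))
L([fl(-.068,.071,.065),fl(-.068,-.071,.065),fl(-.048,-.071,.065),fl(-.048,.071,.065)],(255,0,0))
p=arm.get_state()['eef_pos'];q=R.T@(p[:2]-c);print(q,p)
L([(q[0]-.0095,q[1]-.02,p[2]),(q[0]-.0095,q[1]+.02,p[2]),(q[0]+.0095,q[1]+.02,p[2]),(q[0]+.0095,q[1]-.02,p[2])],(255,255,0))
cv2.imwrite('pics/s3.png',i)
E
```

```text
[-0.05570765  0.00102213] [ 0.54309731 -0.15243001  0.06113752]
```

View pics/s3.png

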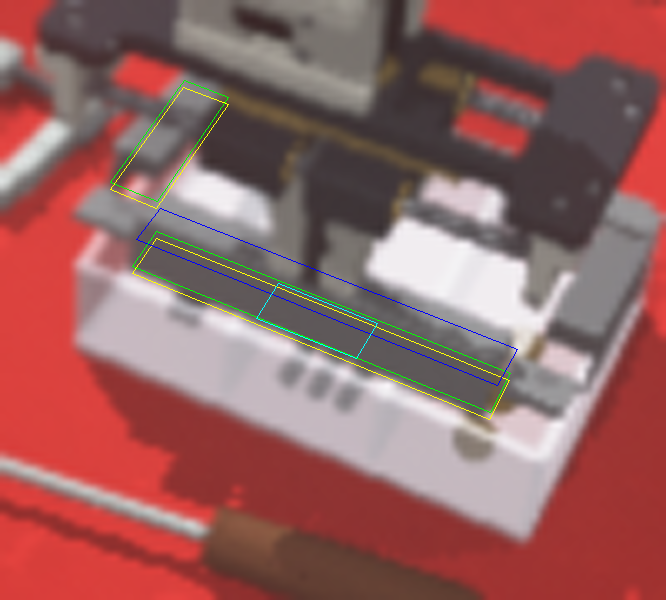

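```bash
python3 - <<'E'
from h import *
s=grab('side');i0=cv2.imread('pics/side.png');i1=s['color'][:,:,::-1]
print('tcp now',proj(s,arm.get_state()['eef_pos']),'at start hover',proj(s,[.5439,-.1543,.197]))
for x in (285,310,320):
    print(x);print('init',[(y,int(i0[y,x].mean()),int(i0[y,x,2])-int(i0[y,x,0])) for y in range(202,262,2)])
for x in (285,318):
    print('now',x,[(y,int(i1[y,x].mean()),int(i1[y,x,2])-int(i1[y,x,0])) for y in range(210,262,2)])
E
```

```text
tcp now [[297.10858666 237.62597642]] at start hover [[302.61849358 198.03001915]]
285
init [(202, 104, 15), (204, 134, 44), (206, 184, 20), (208, 191, 16), (210, 196, 13), (212, 224, 3), (214, 227, 2), (216, 227, 2), (218, 226, 2), (220, 181, 1), (222, 139, 1), (224, 137, 2), (226, 99, 6), (228, 85, 9), (230, 85, 9), (232, 85, 8), (234, 106, 10), (236, 207, 9), (238, 222, 1), (240, 185, 0), (242, 163, 2), (244, 163, 1), (246, 163, 1), (248, 168, 3), (250, 169, 6), (252, 111, 37), (254, 76, 80), (256, 74, 82), (258, 75, 82), (260, 74, 83)]
310
init [(202, 114, 149), (204, 114, 148), (206, 138, 64), (208, 139, 3), (210, 137, 2), (212, 178, 5), (214, 191, 13), (216, 191, 14), (218, 191, 14), (220, 202, 10), (222, 226, 4), (224, 227, 1), (226, 227, 1), (228, 227, 2), (230, 184, 2), (232, 139, -1), (234, 138, 0), (236, 100, 4), (238, 84, 6), (240, 85, 5), (242, 85, 6), (244, 95, 5), (246, 183, 4), (248, 186, 4), (250, 201, -1), (252, 167, 4), (254, 170, 5), (256, 170, 5), (258, 170, 5), (260, 171, 6)]
320
init [(202, 114, 151), (204, 115, 150), (206, 115, 150), (208, 114, 149), (210, 132
[... 489 characters left out ...]
222, 196, -1), (224, 150, -2), (226, 122, 1), (228, 98, 5), (230, 91, 5), (232, 91, 7), (234, 91, 7), (236, 111, 6), (238, 232, 1), (240, 206, -2), (242, 181, 0), (244, 181, 0), (246, 182, 1), (248, 188, 3), (250, 188, 6), (252, 123, 41), (254, 83, 91), (256, 81, 93), (258, 81, 93), (260, 81, 93)]
now 318 [(210, 84, 24), (212, 60, 7), (214, 56, 9), (216, 86, 30), (218, 194, 17), (220, 207, 10), (222, 128, 5), (224, 106, 1), (226, 229, 0), (228, 242, 0), (230, 242, -1), (232, 235, -1), (234, 232, -1), (236, 183, -2), (238, 150, -1), (240, 104, 3), (242, 95, 4), (244, 89, 4), (246, 90, 6), (248, 89, 6), (250, 108, 8), (252, 223, 7), (254, 164, 13), (256, 136, 13), (258, 183, 7), (260, 190, 5)]
```

```bash
python3 - <<'E'
from h import *
s=grab('side');w=cv2.imread('pics/w.png')[60:200,530:680]
i=s['color'][200:255,265:335,::-1].copy()
a=cv2.resize(i,(490,385),interpolation=cv2.INTER_NEAREST);b=cv2.resize(w,(300,280))
b=cv2.copyMakeBorder(b,0,105,0,0,cv2.BORDER_CONSTANT)
cv2.imwrite('pics/z.png',np.hstack([a,b]))
E
```

```text
(no output)
```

View pics/z.png

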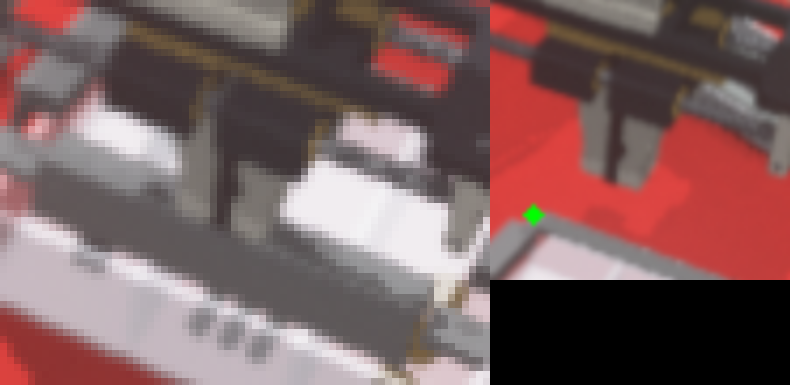

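The fingertips sit on the bar's light top face, and the flap has dropped only slightly. The real tips are roughly 25–30 mm higher than the reported TCP, so I'll go by force and image and continue down in small steps.

jog_arm --steps '[[[255,0,0,0.01,0,0,0],[255,0,0,0.02,0,0,0],[255,0,0,0.03,0,0,0],[255,0,0,0.04,0,0,0],[255,0,0,0.04,0,0,0]]]'

```text
t: 4.8
eef_pos: [0.5428, -0.1525, 0.0507]
ee_rot: [-3.141, 0.0, 0.362]
force: [-0.1, -0.1, -0.4]
width: 0.0005
gripper_force: 0.0
```

```bash
python3 - <<'E'
from h import *
s=grab('side');i1=s['color'][:,:,::-1];print(arm.get_state()['force'])
for x in (285,318):
    print('now',x,[(y,int(i1[y,x].mean())) for y in range(216,262,1)])
yaw=.365;c=np.array([.5955,-.1335]);R=np.array([[np.cos(yaw),-np.sin(yaw)],[np.sin(yaw),np.cos(yaw)]])
for th in(0,.1,.2,.3,.4):
  for x,z in((-.048,.065),(-.068,.065),(-.068,.053)):
    d=x-.065;h=z-.05;X=.065+d*np.cos(th)+h*np.sin(th);Z=.05-d*np.sin(th)+h*np.cos(th)
    a,b=[proj(s,[*(c+R@[X,y]),Z])[0] for y in(.071,-.071)]
    print(th,x,z,[round(float(a[1]+(b-a)[1]*(u-a[0])/(b-a)[0]),1) for u in(285,318)])
E
```

```text
[0.50969085 1.44232263 0.92566787]
now 285 [(216, 57), (217, 57), (218, 57), (219, 60), (220, 102), (221, 198), (222, 227), (223, 236), (224, 239), (225, 235), (226, 198), (227, 159), (228, 148), (229, 113), (230, 95), (231, 96), (232, 96), (233, 91), (234, 88), (235, 89), (236, 89), (237, 89), (238, 88), (239, 97), (240, 141), (241, 174), (242, 182), (243, 182), (244, 182), (245, 182), (246, 183), (247, 185), (248, 189), (249, 191), (250, 189), (251, 167), (252, 123), (253, 91), (254, 82), (255, 82), (256, 82), (257, 81), (258, 82), (259, 81), (260, 81), (261, 81)]
now 318 [(216, 61), (217, 58), (218, 57), (219, 72), (220, 124), (221, 193), (222, 211), (223, 215), (224, 221), (225, 164), (226, 107), (227, 107), (228, 131), (229, 232), (230, 241), (231, 239), (232, 236), (233, 234), (234, 233), (235, 232), (236, 233), (237, 235), (238, 236), (239, 223), (240, 175), (241, 157), (242, 147), (243, 119), (244, 106), (245, 109), (246, 94), (247, 89), (248, 88), (249, 88), (250, 88), (251, 88), (252, 88), (253, 93), (254, 123), (255, 134), (256, 137), (257, 160), (258, 184), (259, 191), (260, 191), (261, 191)]
0 -0.048 0.065 [229.1, 242.3]
0 -0.068 0.065 [235.9, 249.4]
0 -0.068 0.053 [239.2, 252.7]
0.1 -0.048 0.065 [225.3, 238.4]
0.1 -0.068 0.065 [231.6, 244.8]
0.1 -0.068 0.053 [235.2, 248.7]
0.2 -0.048 0.065 [221.2, 234.1]
0.2 -0.068 0.065 [226.7, 239.9]
0.2 -0.068 0.053 [230.9, 244.1]
0.3 -0.048 0.065 [216.8, 229.5]
0.3 -0.068 0.065 [221.5, 234.5]
0.3 -0.068 0.053 [226.0, 239.1]
0.4 -0.048 0.065 [212.1, 224.7]
0.4 -0.068 0.065 [216.0, 228.7]
0.4 -0.068 0.053 [220.8, 233.7]
```

Flap angle is now about 0.08 rad (it started around 0.23), which fits a tip offset of about 24 mm. Shut should come near a reported z of 0.041 and clicked near 0.033.

jog_arm --steps '[[[255,0,0,0.012,0,0,0],[255,0,0,0.024,0,0,0],[255,0,0,0.032,0,0,0],[255,0,0,0.032,0,0,0]]]'

```text
t: 5.25
eef_pos: [0.5428, -0.1525, 0.0428]
ee_rot: [-3.141, 0.0, 0.362]
force: [0.4, -0.3, -0.1]
width: 0.0005
gripper_force: 0.0
```

jog_arm --steps '[[[255,0,0,0.005,0,0,0],[255,0,0,0.01,0,0,0],[255,0,0,0.01,0,0,0]]]'

```text
t: 5.55
eef_pos: [0.5428, -0.1525, 0.0405]
ee_rot: [-3.141, 0.0, 0.362]
force: [-1.1, -0.6, 0.4]
width: 0.0003
gripper_force: 0.1
```

jog_arm --steps '[[[255,0,0,0.004,0,0,0],[255,0,0,0.008,0,0,0],[255,0,0,0.008,0,0,0]]]'

```text
t: 5.85
eef_pos: [0.5429, -0.1525, 0.0385]
ee_rot: [-3.142, 0.0, 0.362]
force: [-0.7, -0.0, 0.5]
width: 0.0007
gripper_force: 0.2
```

```bash
python3 - <<'E'
from h import *
s=grab('side');i1=s['color'][:,:,::-1];print(arm.get_state()['force'])
for x in (285,318):
    print('now',x,[(y,int(i1[y,x].mean())) for y in range(220,262,1)])
i=i1[190:280,250:350]
cv2.imwrite('pics/s5.png',cv2.resize(i,(666,600),interpolation=cv2.INTER_CUBIC))
E
```

```text
[-0.00661353 -0.07750655 -1.03322496]
now 285 [(220, 56), (221, 57), (222, 57), (223, 73), (224, 147), (225, 221), (226, 222), (227, 215), (228, 214), (229, 203), (230, 167), (231, 128), (232, 96), (233, 94), (234, 96), (235, 97), (236, 94), (237, 88), (238, 86), (239, 85), (240, 85), (241, 86), (242, 91), (243, 125), (244, 168), (245, 181), (246, 183), (247, 185), (248, 189), (249, 191), (250, 189), (251, 166), (252, 123), (253, 91), (254, 82), (255, 82), (256, 82), (257, 82), (258, 81), (259, 80), (260, 81), (261, 81)]
now 318 [(220, 61), (221, 58), (222, 60), (223, 105), (224, 209), (225, 236), (226, 240), (227, 241), (228, 238), (229, 173), (230, 104), (231, 94), (232, 120), (233, 218), (234, 231), (235, 232), (236, 233), (237, 235), (238, 238), (239, 239), (240, 240), (241, 239), (242, 236), (243, 200), (244, 163), (245, 147), (246, 119), (247, 108), (248, 106), (249, 105), (250, 96), (251, 86), (252, 83), (253, 84), (254, 84), (255, 84), (256, 88), (257, 124), (258, 181), (259, 191), (260, 191), (261, 191)]
```

View pics/s5.png

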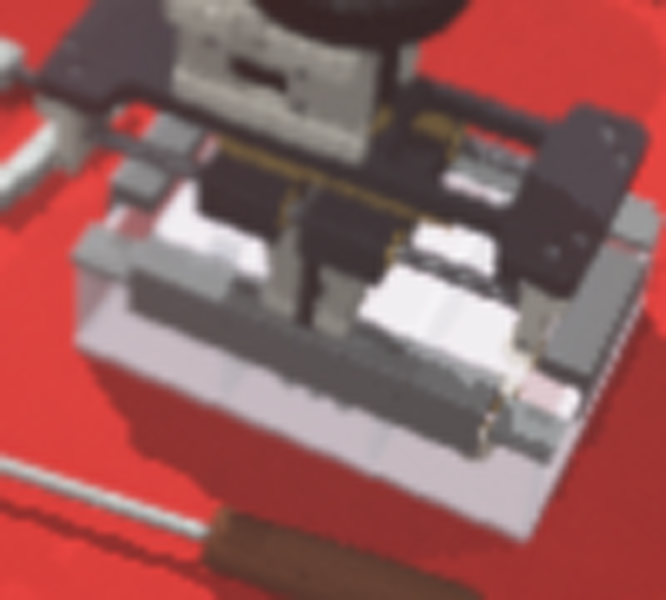

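The flap reads shut: the bar edges are at rows 229.7/236.5, against 229.1/235.9 predicted for shut. Now I'll press the front bar home.

jog_arm --steps '[[[255,0,0,0.006,0,0,0],[255,0,0,0.012,0,0,0],[255,0,0,0.012,0,0,0]]]'

```text
t: 6.2
eef_pos: [0.543, -0.1526, 0.0359]
ee_rot: [3.141, 0.0, 0.362]
force: [-2.7, 0.7, 6.9]
width: 0.0003
gripper_force: 3.4
```

jog_arm --steps '[[[255,0,0,0.006,0,0,0],[255,0,0,0.012,0,0,0],[255,0,0,0.018,0,0,0],[255,0,0,0.018,0,0,0]]]'

```text
t: 6.6
eef_pos: [0.5429, -0.1524, 0.0307]
ee_rot: [-3.141, 0.0, 0.362]
force: [-0.4, -0.4, 0.9]
width: 0.0007
gripper_force: 0.0
```

The force peaked at 7 N and then eased, so the section has snapped through. I'll press on to the firm stop.

jog_arm --steps '[[[255,0,0,0.008,0,0,0],[255,0,0,0.012,0,0,0],[255,0,0,0.012,0,0,0]]]'

```text
t: 6.9
eef_pos: [0.543, -0.1525, 0.0282]
ee_rot: [3.142, -0.0, 0.362]
force: [-0.7, -0.0, 2.1]
width: 0.0004
gripper_force: 1.0
```

jog_arm --steps '[[[255,0,0,0.006,0,0,0],[255,0,0,0.01,0,0,0],[255,0,0,0.01,0,0,0]]]'

```text
t: 7.2
eef_pos: [0.5432, -0.1526, 0.0276]
ee_rot: [3.141, -0.001, 0.363]
force: [-6.3, 2.6, 18.7]
width: 0.0003
gripper_force: 9.7
```

Firm stop at 18.7 N: the front is home, at reported z ≈ 0.0277. Next I'll lift and shift to the left bar (+54 mm box x, +87 mm box y).

jog_arm --steps '[[[255,0,0,-0.1,0,0,0],[255,0,0,-0.12,0,0,0],[255,0.11,-0.17,-0.12,0,0,0],[255,0.22,-0.35,-0.12,0,0,0],[255,0.22,-0.35,-0.12,0,0,0],[255,0.22,-0.35,-0.09,0,0,0],[255,0.22,-0.35,-0.06,0,0,0],[255,0.22,-0.35,-0.06,0,0,0]]]'

```text
t: 8.0
eef_pos: [0.5618, -0.0524, 0.0388]
ee_rot: [-3.141, 0.003, 0.361]
force: [0.1, 0.4, 0.4]
width: 0.0003
gripper_force: 0.0
```

jog_arm --steps '[[[255,0,0,0.01,0,0,0],[255,0,0,0.02,0,0,0],[255,0,0,0.026,0,0,0],[255,0,0,0.026,0,0,0]]]'

```text
t: 8.4
eef_pos: [0.5633, -0.0519, 0.0343]
ee_rot: [3.141, 0.0, 0.362]
force: [-0.1, -1.8, 3.2]
width: 0.0002
gripper_force: 1.6
```

```bash
python3 - <<'E'
from h import *
s=grab('side');print(arm.get_state()['force'])
i=s['color'][180:280,240:350,::-1]
cv2.imwrite('pics/s6.png',cv2.resize(i,(660,600),interpolation=cv2.INTER_CUBIC))
E
```

```text
[-1.02261898 -1.82762172  3.64464706]
```

View pics/s6.png

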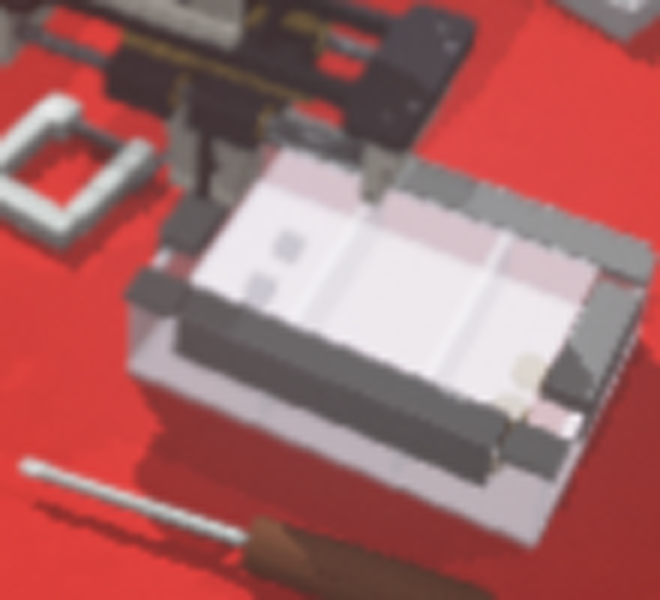

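The tip is on the left bar at box frame (-1, 88) mm, the flap is shut and the front is down. Pressing.

jog_arm --steps '[[[255,0,0,0.008,0,0,0],[255,0,0,0.014,0,0,0],[255,0,0,0.02,0,0,0],[255,0,0,0.026,0,0,0],[255,0,0,0.026,0,0,0]]]'

```text
t: 8.95
eef_pos: [0.5634, -0.051, 0.0281]
ee_rot: [3.142, 0.0, 0.362]
force: [-1.9, 1.3, 5.9]
width: 0.0002
gripper_force: 3.3
```

jog_arm --steps '[[[255,0,0,0.005,0,0,0],[255,0,0,0.008,0,0,0],[255,0,0,0.008,0,0,0]]]'

```text
t: 9.25
eef_pos: [0.5636, -0.051, 0.0277]
ee_rot: [3.141, -0.001, 0.363]
force: [-7.9, 2.1, 21.0]
width: -0.0001
gripper_force: 10.5
```

The left is home, with the same stop height and 21 N. Now the right bar: 176 mm along tool y.

jog_arm --steps '[[[255,0,0,-0.1,0,0,0],[255,0,0,-0.12,0,0,0],[255,0,0.2,-0.12,0,0,0],[255,0,0.4,-0.12,0,0,0],[255,0,0.6,-0.12,0,0,0],[255,0,0.7,-0.12,0,0,0],[255,0,0.7,-0.09,0,0,0],[255,0,0.7,-0.06,0,0,0]]]'

```text
t: 10.05
eef_pos: [0.6249, -0.2152, 0.0394]
ee_rot: [-3.141, 0.001, 0.36]
force: [0.1, 0.4, -0.5]
width: -0.0
gripper_force: 0.0
```

jog_arm --steps '[[[255,0,0,0.01,0,0,0],[255,0,0,0.02,0,0,0],[255,0,0,0.026,0,0,0],[255,0,0,0.026,0,0,0]]]'

```text
t: 10.45
eef_pos: [0.6248, -0.2139, 0.0345]
ee_rot: [-3.141, 0.001, 0.364]
force: [-2.7, 0.3, 3.8]
width: 0.0003
gripper_force: 1.7
```

jog_arm --steps '[[[255,0,0,0.008,0,0,0],[255,0,0,0.014,0,0,0],[255,0,0,0.02,0,0,0],[255,0,0,0.026,0,0,0],[255,0,0,0.03,0,0,0],[255,0,0,0.034,0,0,0],[255,0,0,0.034,0,0,0]]]'

```text
t: 11.15
eef_pos: [0.6259, -0.2147, 0.0279]
ee_rot: [3.141, -0.001, 0.363]
force: [-5.2, 4.6, 16.2]
width: 0.0003
gripper_force: 8.1
```

jog_arm --steps '[[[255,0,0,-0.1,0,0,0],[255,0,0,-0.3,0,0,0],[255,-0.2,0,-0.5,0,0,0],[255,-0.5,0,-0.6,0,0,0],[255,-0.8,0,-0.6,0,0,0],[255,-0.8,0,-0.6,0,0,0],[255,-0.8,0,-0.6,0,0,0]]]'

```text
t: 11.85
eef_pos: [0.4352, -0.2865, 0.1767]
ee_rot: [3.141, -0.001, 0.361]
force: [0.9, 0.5, 0.2]
width: 0.0006
gripper_force: 0.0
```

```bash
python3 - <<'E'
from h import *
s=grab('side');t=grab('top')
i=cv2.resize(s['color'][180:290,230:380,::-1],(480,352),interpolation=cv2.INTER_CUBIC)
j=cv2.resize(t['color'][130:240,220:320,::-1],(320,352),interpolation=cv2.INTER_CUBIC)
cv2.imwrite('pics/s7.png',np.hstack([i,j]))
E
```

```text
(no output)
```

View pics/s7.png

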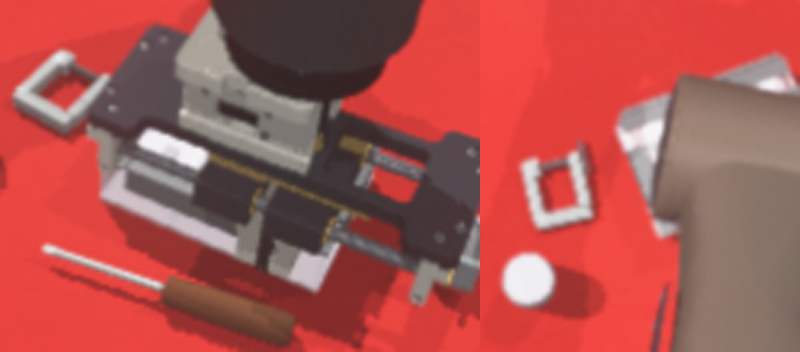

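In this last view the gripper hides most of the box, but all three stops agreed (z 0.0277–0.0282, 16–21 N). I'll move clear and check the flap edge numerically before handing in.

jog_arm --steps '[[[255,0,-0.2,-0.2,0,0,0],[255,0,-0.4,-0.3,0,0,0],[255,0,-0.6,-0.3,0,0,0],[255,0,-0.8,-0.3,0,0,0],[255,0,-1,-0.3,0,0,0],[255,0,-1,-0.3,0,0,0],[255,0,-1,-0.3,0,0,0]]]'

```text
t: 12.65
eef_pos: [0.3498, -0.0492, 0.2512]
ee_rot: [-3.141, -0.003, 0.367]
force: [1.3, 0.2, 0.4]
width: 0.0006
gripper_force: 0.0
```

jog_arm --steps '[[[255,0,-0.2,0,0,0,0],[255,0,-0.4,0,0,0,0],[255,0,-0.6,0,0,0,0],[255,0,-0.8,0,0,0,0],[255,0,-1,0,0,0,0],[255,0,-1,0,0,0,0],[255,0,-1,0,0,0,0]]]'

```text
t: 13.35
eef_pos: [0.2608, 0.1838, 0.2506]
ee_rot: [3.141, 0.001, 0.367]
force: [-0.4, 0.4, 0.9]
width: 0.0005
gripper_force: 0.0
```

```bash
python3 - <<'E'
from h import *
s=grab('side');i=s['color'].mean(2)
yaw=.365;c=np.array([.5955,-.1335]);R=np.array([[np.cos(yaw),-np.sin(yaw)],[np.sin(yaw),np.cos(yaw)]])
P=lambda x,y,z: proj(s,[*(c+R@[x,y]),z])[0]
for n,x,y in(('front',-.068,.03),('front',-.068,-.03),('left',-.034,.088),('right',-.034,-.088)):
    u=P(x,y,.057);col=round(u[0]);g=i[:,col];r=range(int(u[1])-10,int(u[1])+10)
    print(n,'edge row clicked %.1f unclicked %.1f'%(u[1],P(x,y,.065)[1]),[(k,int(g[k])) for k in r])
print(arm.get_state()['force'],arm.get_state()['t'])
a=cv2.imread('pics/side.png')[:,:,::-1]
d=np.abs(a.astype(int)-s['color']).sum(2)>60
for n,(x0,x1,y0,y1) in dict(clamp=(230,262,195,222),tin=(203,226,200,230),screwdriver=(242,325,258,290),cap=(361,384,244,273),ins=(385,406,279,303)).items(): print(n,d[y0:y1,x0:x1].mean())
E
```

```text
front edge row clicked 237.8 unclicked 235.7 [(227, 193), (228, 192), (229, 194), (230, 202), (231, 214), (232, 178), (233, 150), (234, 146), (235, 146), (236, 146), (237, 145), (238, 127), (239, 97), (240, 83), (241, 81), (242, 81), (243, 82), (244, 86), (245, 116), (246, 154)]
front edge row clicked 247.0 unclicked 244.9 [(237, 229), (238, 229), (239, 229), (240, 227), (241, 211), (242, 163), (243, 146), (244, 144), (245, 144), (246, 144), (247, 141), (248, 111), (249, 87), (250, 81), (251, 80), (252, 81), (253, 81), (254, 84), (255, 114), (256, 157)]
left edge row clicked 220.4 unclicked 218.3 [(210, 104), (211, 110), (212, 115), (213, 126), (214, 137), (215, 145), (216, 147), (217, 147), (218, 147), (219, 147), (220, 146), (221, 117), (222, 90), (223, 89), (224, 105), (225, 117), (226, 136), (227, 143), (228, 137), (229, 129)]
right edge row clicked 246.2 unclicked 244.2 [(236, 184), (237, 160), (238, 163), (239, 149), (240, 146), (241, 143), (242, 142), (243, 142), (244, 142), (245, 142), (246, 139), (247, 120), (248, 86), (249, 102), (250, 189), (251, 223), (252, 217), (253, 156), (254, 145), (255, 137)]
[ 0.56678445  0.04685262 -0.10475242] 13.4
clamp 0.0023148148148148147
tin 0.0
screwdriver 0.02710843373493976
cap 0.0
ins 0.0
```

All four edges sit at their clicked rows, the flap is shut and the bystanders are unmoved.

```bash
python3 -c "
from station import arm
print(arm.job_done())"
```

```text
the job is handed in; nothing more can be done
None
```

I pushed the flap shut and pressed the front, left and right sections down to their firm stops; the final side-camera check showed them clicked with the other things unmoved, and the job is handed in (no verdict came back).

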